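# Fit the drill bush in the cam-fitting jig and hold it home

## Task

Take the largest of the three knurled drill bushes from the wooden stand and lower its shank into the hole of the drilling jig; turn the collar until its hidden keyways drop over the three pins and it lies flat on the jig, fully home. The hole gets drilled through it next, so finish while still gripping the collar and pressing it firmly down: do not let go. Leave the other two bushes in the stand.

Things in the scene. Friction and masses are not known exactly. Their poses are not given: they have to be found in the camera images.
- bush_l_collar (a point): Largest drill bush, bare steel, 0.36 kg give or take a fifth: knurled round collar 50 mm across, 26 mm tall, 15 mm bore, above a plain round shank 30 mm across, 26 mm long, foot chamfered 3 mm. Point on the axis half-way up the collar (39 mm above the foot); z up along the axis. Starts upright in one of the stand's holes, collar on the stand's top, neighbours' collars 35 mm or more away.
- bush_l_seat (a point): Same bush: centre of the collar's underside, 13 mm below the point above; z up along its axis. Three keyways, a third of a turn apart, 10 mm wide and 9 mm deep, are cut in this underside behind a thin skirt: nothing outside shows where they are and the x and y axes do not point at them. They are found by turning.
- bush_m_collar (a point): Middle bush, same shape, collar 43 mm across and 22 mm tall, 8 mm bore; point on its axis half-way up the collar. Stays in the stand.
- bush_s_collar (a point): Smallest bush, same shape, collar 38 mm across and 18 mm tall, 5 mm bore; point on its axis half-way up the collar. Stays in the stand.
- stand: Hardwood block 80 x 260 x 40 mm, fixed on the bench, with three holes in a row along its y axis, 85 mm apart, the middle one at its centre; each holds a bush by the shank. Origin at the centre of its underside.
- jig: Aluminium jig plate 108 x 250 x 14 mm, clamped on the near edge of a wooden panel raised 58 mm off the bench. Origin on the hole's axis at the plate's underside; y along the plate, z up. A round steel boss 66 mm across stands 16 mm above the plate round the hole. Two black star knobs, 24 mm higher than the plate, stand 106 mm from the hole (x -47, y +95 and -95 mm).
- jig_seat (a point): Centre of the mouth of the jig's hole, on the boss's flat top, 30 mm above the jig's origin, 88 mm above the bench; z up along the hole. Hole 32 mm across, 30 mm deep, open to the panel below.
- jig_pin (a point): Top of one of the three pins (6 mm across, bevelled tops) that stand 7 mm up from the boss, a third of a turn apart, 19.5 mm from the hole's axis; this one at +y of the jig. The collar rests on them, 7 mm high, until the keyways meet the pins (within about 0.1 rad; a third of a turn either way always finds them); then it can drop 7 mm, flat on the boss. No spring, no lock.
There are look-alikes about, which are no part of the job. What is shaped like the part that bears bush_l_collar but green or red is not meant.

How it is judged:
By the outcome, as a careful person would: the job done as asked, in the order asked, and still so for the second after the job is handed in, while the arm keeps its last pose, push and grip.
It also fails if it takes over 58 s, if anything falls off the work surface, if the arm or the gripper's body presses on something with over 40 N, if the wrist force passes 120 N, or if a joint passes its speed limit or range.

## Robot

A 6-joint arm with a two-finger parallel gripper is mounted at the origin on the work surface. World frame = base frame: x ahead of the robot, y to its left, z up, the work surface at z = 0. Lengths are in mm, angles in rad, forces in N, time in s.
With the tool pointing down it reaches from about 275 to 875 mm from the base axis. Payload 12.5 kg.
Tool frame: the origin (TCP) lies between the finger pads; the fingertips stand 19 mm ahead of it and the grasp point (between the pads) is the TCP; z points along the fingers, y is the line along which they close (so a half turn about z gives the same grasp; the last joint's range is limited). The gripper opens to 85 mm and grips with 20 to 120 N. Pads are 22 mm wide; open, the fingers measure 114 mm over their backs; the gripper's body (76 mm by 85 mm) begins 54 mm behind the grasp point. The pads swing forward as they close: fully open they stand 13 mm farther back than shut.
Start: joints at [1.117, 0.351, 1.652, -0, 1.139, -0.085], TCP at [198.241, 513.016, 250.29] pointing down, gripper open.
Joint ranges: [-2.75, 2.75], [-0.79, 2.1], [0.01, 2.65], [-1.57, 4.71], [0.07, 3.14], [-2.87, 2.87]. Speed limits (rad/s): [2.22, 2.22, 2.79, 3.14, 3.14, 3.14].

## Interface

Orientations are given as a 3x3 rotation matrix whose columns are the frame's x, y, z axes.
In Python, from bench import bot, optics gives the robot as it stands.
- The arm moves only by the tool move_arm, never from a script. Its argument "rows" is a list of rows, each an object of numbers: "ax", "ay", "az": the turn, a rotation vector about the tool's x, y, z in degrees; "dx", "dy", "dz": the shift along the tool's x, y, z in mm; "gripper": the finger opening in mm, from 0 to 85.4. A call has exactly 5 rows; each row is the pose to reach, as a shift and turn from the pose commanded when the call began, along the tool's axes at that moment; what a row does not reach only later rows make up. A row lasts 1/8 s, in which the tool goes at most 62.5 mm and 10.7 degrees, less where a joint would pass 70% of its speed; a pose out of reach is approached as far as the arm can. A call with a gripper value outside its range is refused whole. The fingers move at their own pace and stop on an object; the grip force is fixed at half the most. Time passes only in rows, so rows that repeat a pose let the fingers close, or fill a call up. It gives the time, the measured TCP pose, the force and the opening at its end, in the units of the state.
- bot.get_state(): the state, without advancing time (a new reading comes with each control period).
- optics.capture(name): name is "side" or "top" or "wrist"; returns a dict with "img" (400x640x3 uint8, red, green, blue), "z_map" (400x640 float32, mm along the optical axis (not along the pixel's ray), 0 where there is no reading), "fov_y" (degrees; the focal length in pixels is half the picture's height over the tangent of half this angle, whatever the lens; pixels are square), "cx", "cy" (the principal point, pixels), "R" (3x3) and "t" (3): a world point X has camera coordinates R X + t. Camera axes: x right, y down, z forward; pixel columns grow to the right and rows downward; lengths in mm; the calibration is good to about 2 mm. A picture is of the moment at which its call begins.
- bot.sign_off(): hands the job in, once; it reports no verdict.
The state is a dict: "time": time; "q": joint angles; "dq": joint speeds; "effort": joint torques, N m; "position": TCP position; "tool_rot": TCP orientation; "force": force on the tool from outside, world axes, zero at the start; "wrist_torque": the same for the moment, N m; "width": finger opening in mm.
Only numpy, scipy, OpenCV 4.12 (cv2) and the standard library are available. Lean on these libraries where they do the work, as an engineer would, in place of code of your own. Each camera call takes 0.05 s, during which the arm holds its last target. There are 200 camera calls.

## Working session

There is one attempt and no reset: what is moved stays moved. The work goes in short steps, Python scripts to look and compute and a tool call to move; the robot and the scene stay as the last step left them, time stands still between calls to the robot, and variables do not carry over. Pictures are saved under pics/ and viewed, on a budget of 10 in all, crops included, one or two more only if the job needs it, and the job is handed in when it is done.

Besides the shell and the picture viewer there is one more tool, called after ">>>" in YAML: its name, and indented under it one key for each argument. move_arm: Moves the arm, as the interface text tells. Its arguments: {"type":"object","properties":{"rows":{"type":"array"}},"required":["rows"]}

```bash
ls; mkdir -p pics
cat > h.py <<'E'
import numpy as np, cv2
from bench import bot, optics
def K(c):
    h,w=c["img"].shape[:2]; f=h/2/np.tan(np.radians(c["fov_y"])/2); return f
def cloud(c):
    f=K(c); h,w=c["z_map"].shape; u,v=np.meshgrid(np.arange(w),np.arange(h)); z=c["z_map"]
    P=np.stack([(u-c["cx"])/f*z,(v-c["cy"])/f*z,z],-1)
    return (P-c["t"])@np.array(c["R"])
def ray(c,u,v,zp):
    f=K(c);R=np.array(c["R"]);d=R.T@np.array([(u-c["cx"])/f,(v-c["cy"])/f,1]);o=-R.T@np.array(c["t"])
    return o+d*(zp-o[2])/d[2]
def save(c,n): cv2.imwrite("pics/"+n,c["img"][:,:,::-1])
E
python3 - <<'E'
from h import *
import pickle
s=bot.get_state();print(s)
for n in("top","side"):
    c=optics.capture(n);save(c,n+"1.png");pickle.dump(c,open(n+".pkl","wb"))
    print(n,c["fov_y"],c["cx"],c["cy"],np.round(c["R"],3),c["t"],(c["z_map"]>0).mean())
E
```

```text
pics
{'time': 0.0, 'q': array([ 1.11739343e+00,  3.51270572e-01,  1.65241027e+00,  9.37885524e-06,
        1.13909703e+00, -8.45775155e-02]), 'dq': array([ 5.79428747e-04, -8.20582439e-05,  9.81531758e-04,  9.74387826e-04,
       -1.40456778e-03, -8.73925055e-04]), 'effort': array([-1.33167639e-03, -5.06098545e+01, -2.91407114e+01, -2.31227841e-04,
        4.54039531e-03,  3.81224686e-05]), 'position': array([198.11610831, 512.75566527, 249.74485592]), 'tool_rot': array([[-9.32750017e-01,  3.60523410e-01, -5.26813246e-04],
       [ 3.60523778e-01,  9.32749419e-01, -1.06173000e-03],
       [ 1.08606230e-04, -1.18025738e-03, -9.99999298e-01]]), 'force': array([-0.42140596, -0.87348037,  0.07969118]), 'wrist_torque': array([-0.02988185,  0.04435399,  0.01627503]), 'width': 85.6210842346818}
top 43.69214655252486 324.64418693895095 194.44259128335838 [[-0.003 -1.     0.015]
 [-0.994  0.001 -0.111]
 [ 0.111 -0.016 -0.994]] [  78.14624753  531.47114432 1442.07926911] 0.99598046875
side 49.161014920501415 315.78925320281655 199.38190828585795 [[-0.991 -0.133 -0.021]
 [-0.067  0.621 -0.781]
 [ 0.117 -0.772 -0.624]] [ 526.90847909   62.93117163 1010.35383992] 0.996046875
```

View pics/top1.png

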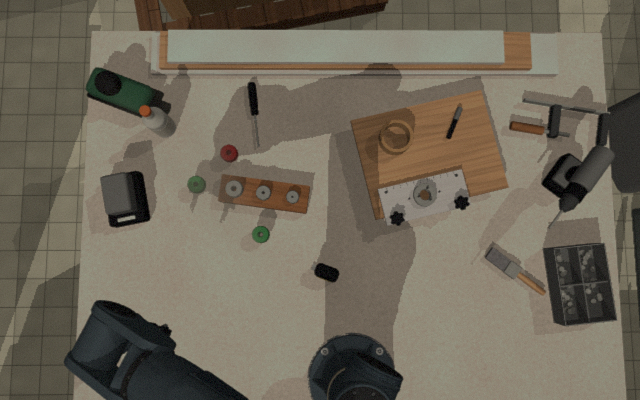

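View pics/side1.png

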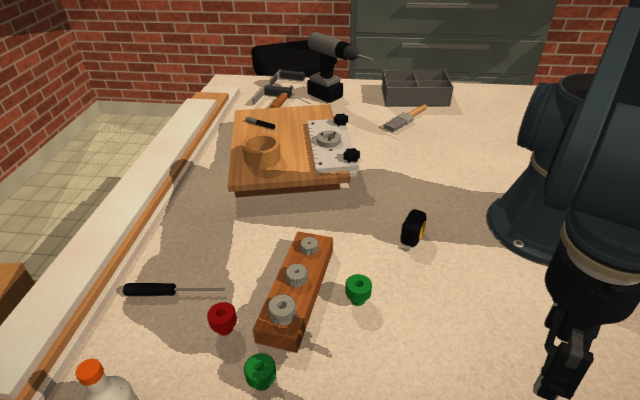

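Top: the stand's bushes are at (234,188), (264,192) and (293,196), with the largest at the +y end. The jig boss is at (424,192), its knobs at (397,218) and (461,202). Side: the bushes are at (282,308), (297,275) and (309,245), the boss at (329,139).

Run:
```python
from h import *
import pickle
cs={n:pickle.load(open(n+".pkl","rb")) for n in("top","side")}
t=cs["top"]
for uv,z in (((234,188),66),((264,192),62),((293,196),58),((424,192),88)): print(uv,ray(t,*uv,z).round(1))
for n,c in cs.items():
    P=cloud(c)
    for nm,g,zl,r in(("L",ray(t,234,188,66),(60,72),32),("M",ray(t,264,192,62),(54,68),28),("S",ray(t,293,196,58),(50,64),26),("boss",ray(t,424,192,88),(84,100),42)):
        m=(np.hypot(P[...,0]-g[0],P[...,1]-g[1])<r)&(P[...,2]>zl[0])&(P[...,2]<zl[1])
        Q=P[m];
        if len(Q)<5: print(n,nm,len(Q));continue
        (x,y),rr=cv2.minEnclosingCircle(Q[:,:2].astype(np.float32))
        print(n,nm,len(Q),"circ",round(x,1),round(y,1),round(rr,1),"mid",((Q.min(0)+Q.max(0))/2).round(1),"z",np.median(Q[:,2]).round(1))
    k=P[...,2]
a=cs["top"]["img"][160:230,360:490];b=cs["side"]["img"][105:180,265:395]
o=np.vstack([cv2.resize(x,(780,int(x.shape[0]*4)),interpolation=3) for x in(a,b)])
cv2.imwrite("pics/z.png",o[:,:,::-1])
```

```text
(234, 188) [546.3 338.   66. ]
(264, 192) [535.1 252.3  62. ]
(293, 196) [523.9 169.   58. ]
(424, 192) [ 531.8 -204.1   88. ]
top L 191 circ 545.7 340.3 25.4 mid [546.7 341.2  65.4] z 65.0
top M 160 circ 534.8 256.4 21.2 mid [535.4 255.7  61.2] z 60.2
top S 124 circ 523.1 172.9 18.7 mid [523.8 172.   56.8] z 56.9
top boss 256 circ 525.8 -205.6 32.9 mid [ 526.2 -205.9   90.9] z 87.7
side L 516 circ 546.1 340.2 25.4 mid [546.3 340.   65.4] z 66.9
side M 345 circ 534.5 256.2 22.2 mid [534.8 256.5  60.3] z 62.6
side S 227 circ 522.7 172.9 19.3 mid [522.8 173.1  55.9] z 58.5
side boss 232 circ 525.5 -206.7 35.9 mid [ 524.4 -206.5   90.6] z 88.7
```

View pics/z.png

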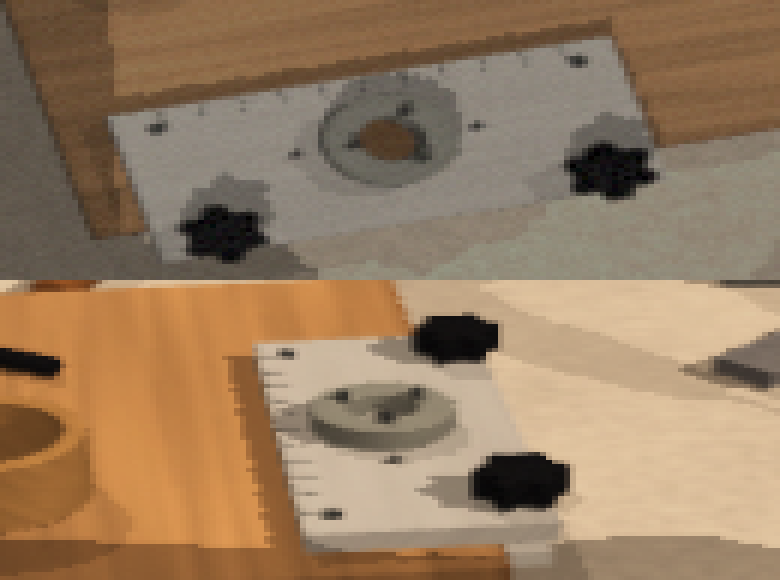

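```bash
cat >> h.py <<'E'
from scipy.spatial.transform import Rotation as Ro
def delta(p,yaw):
    "shift/turn in tool axes from the measured pose to p, tool down, tool y at world angle yaw"
    s=bot.get_state();T=s["tool_rot"];y=np.array([np.cos(yaw),np.sin(yaw),0]);z=np.array([0,0,-1.]);G=np.c_[np.cross(y,z),y,z]
    print("t",s["time"],"pos",s["position"].round(1),"q6",s["q"][5].round(2),"F",s["force"].round(1),"w",round(s["width"],1))
    print("d",(T.T@(np.array(p)-s["position"])).round(1),"a",np.degrees(Ro.from_matrix(T.T@G).as_rotvec()).round(2))
E
python3 -c "
from h import *
delta([546,340,170],-.134)"
```

```text
t 0.1 pos [198.1 512.8 249.8] q6 -0.08 F [-0.  -0.1 -0.2] w 85.4
d [-386.8  -35.7   79.8] a [-5.000e-02  3.000e-02  7.655e+01]
```

>>> move_arm:
  rows:
    - {"dx":-60,"dy":-6,"dz":10,"az":10}
    - {"dx":-120,"dy":-11,"dz":20,"az":20}
    - {"dx":-180,"dy":-17,"dz":30,"az":30}
    - {"dx":-240,"dy":-22,"dz":45,"az":40}
    - {"dx":-300,"dy":-28,"dz":55,"az":50}

```text
schema error: expected keys ax, ay, az, dx, dy, dz, gripper
```

```bash
python3 -c "
from h import *
delta([546,340,170],-.134)"
```

```text
t 0.1 pos [198.1 512.8 249.8] q6 -0.08 F [-0.  -0.1 -0.2] w 85.4
d [-386.8  -35.7   79.8] a [-5.000e-02  3.000e-02  7.655e+01]
```

>>> move_arm:
  rows:
    - {"ax":0,"ay":0,"gripper":85,"dx":-60,"dy":-6,"dz":10,"az":10}
    - {"ax":0,"ay":0,"gripper":85,"dx":-120,"dy":-11,"dz":20,"az":20}
    - {"ax":0,"ay":0,"gripper":85,"dx":-180,"dy":-17,"dz":30,"az":30}
    - {"ax":0,"ay":0,"gripper":85,"dx":-240,"dy":-22,"dz":45,"az":40}
    - {"ax":0,"ay":0,"gripper":85,"dx":-300,"dy":-28,"dz":55,"az":50}

```text
time: 0.72
position: [469.4, 377.5, 194.4]
tool_rot: [[-0.318, 0.948, -0.001], [0.948, 0.318, -0.001], [-0.0, -0.001, -1.0]]
force: [0.9, 0.7, 0.1]
width: 85.0
```

```bash
python3 -c "
from h import *
delta([546,340,170],-.134)"
```

```text
t 0.725 pos [469.4 377.5 194.4] q6 0.28 F [0.9 0.7 0.1] w 85.0
d [-59.9  60.7  24.3] a [-5.000e-02  2.000e-02  2.622e+01]
```

>>> move_arm:
  rows:
    - {"ax":0,"ay":0,"gripper":85,"dx":-25,"dy":25,"dz":10,"az":10}
    - {"ax":0,"ay":0,"gripper":85,"dx":-50,"dy":50,"dz":20,"az":20}
    - {"ax":0,"ay":0,"gripper":85,"dx":-60,"dy":60,"dz":24,"az":26}
    - {"ax":0,"ay":0,"gripper":85,"dx":-60,"dy":60,"dz":24,"az":26}
    - {"ax":0,"ay":0,"gripper":85,"dx":-60,"dy":60,"dz":24,"az":26}

```text
time: 1.35
position: [543.5, 341.7, 171.3]
tool_rot: [[0.121, 0.993, -0.0], [0.993, -0.121, -0.0], [-0.0, -0.0, -1.0]]
force: [-0.2, 0.6, -0.6]
width: 85.0
```

Run:
```python
from h import *
delta([546,340,62],-.134)
c=optics.capture("wrist");save(c,"w1.png")
P=cloud(c);m=(np.hypot(P[...,0]-546,P[...,1]-340)<32)&(abs(P[...,2]-66)<4);Q=P[m]
print(m.sum(),cv2.minEnclosingCircle(Q[:,:2].astype(np.float32)) if m.sum() else 0,(Q.min(0)+Q.max(0))/2)
```

```text
t 1.35 pos [543.5 341.7 171.3] q6 0.61 F [-0.2  0.6 -0.6] w 85.0
d [ -1.4   2.7 109.3] a [-0.02  0.01  0.7 ]
2856 ((546.4697265625, 340.2730712890625), 25.01546287536621) [546.39324891 340.19021662  64.94567458]
```

View pics/w1.png

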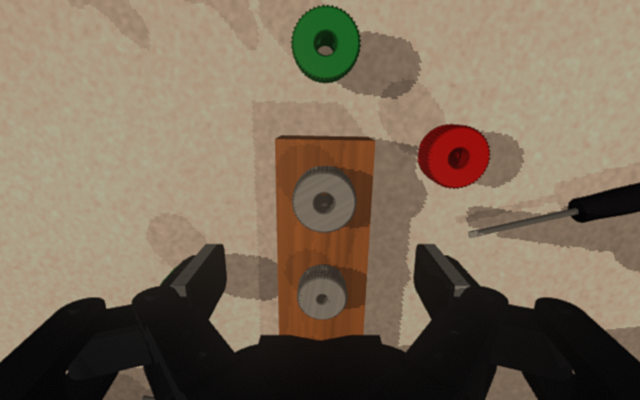

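The wrist view shows the large bush at (323,200) and the middle one at (322,292), with the fingers straddling the stand. All three cameras agree on the large bush to about 0.5 mm.

>>> move_arm:
  rows:
    - {"ax":0,"ay":0,"gripper":74,"dx":-1.2,"dy":3,"dz":20,"az":0.7}
    - {"ax":0,"ay":0,"gripper":74,"dx":-1.2,"dy":3,"dz":45,"az":0.7}
    - {"ax":0,"ay":0,"gripper":74,"dx":-1.2,"dy":3,"dz":70,"az":0.7}
    - {"ax":0,"ay":0,"gripper":74,"dx":-1.2,"dy":3,"dz":85,"az":0.7}
    - {"ax":0,"ay":0,"gripper":74,"dx":-1.2,"dy":3,"dz":90,"az":0.7}

```text
time: 2.02
position: [546.5, 339.7, 80.1]
tool_rot: [[0.136, 0.991, -0.001], [0.991, -0.136, -0.001], [-0.001, -0.001, -1.0]]
force: [0.5, -0.6, 1.1]
width: 74.0
```

```bash
python3 -c "
from h import *
delta([546.4,340.2,62],-.134)"
```

```text
t 2.025 pos [546.5 339.7  80.1] q6 0.62 F [ 0.5 -0.6  1.1] w 74.0
d [ 0.5 -0.2 18.1] a [-0.07  0.05 -0.13]
```

>>> move_arm:
  rows:
    - {"ax":0,"ay":0,"gripper":74,"dx":0.5,"dy":0,"dz":10,"az":0}
    - {"ax":0,"ay":0,"gripper":74,"dx":0.5,"dy":0,"dz":18,"az":0}
    - {"ax":0,"ay":0,"gripper":74,"dx":0.5,"dy":0,"dz":18,"az":0}
    - {"ax":0,"ay":0,"gripper":40,"dx":0.5,"dy":0,"dz":18,"az":0}
    - {"ax":0,"ay":0,"gripper":40,"dx":0.5,"dy":0,"dz":18,"az":0}

```text
time: 2.65
position: [547.4, 340.5, 64.2]
tool_rot: [[0.136, 0.991, 0.001], [0.991, -0.136, 0.0], [0.001, 0.001, -1.0]]
force: [-1.8, -1.1, 4.0]
width: 48.0
```

>>> move_arm:
  rows:
    - {"ax":0,"ay":0,"gripper":40,"dx":0,"dy":0,"dz":0,"az":0}
    - {"ax":0,"ay":0,"gripper":40,"dx":0,"dy":0,"dz":0,"az":0}
    - {"ax":0,"ay":0,"gripper":40,"dx":0,"dy":0,"dz":0,"az":0}
    - {"ax":0,"ay":0,"gripper":40,"dx":0,"dy":0,"dz":0,"az":0}
    - {"ax":0,"ay":0,"gripper":40,"dx":0,"dy":0,"dz":0,"az":0}

```text
time: 3.28
position: [547.4, 340.5, 64.2]
tool_rot: [[0.136, 0.991, 0.001], [0.991, -0.136, 0.001], [0.001, 0.001, -1.0]]
force: [-1.3, -0.5, 5.7]
width: 47.7
```

>>> move_arm:
  rows:
    - {"ax":0,"ay":0,"gripper":40,"dx":0,"dy":0,"dz":-6,"az":0}
    - {"ax":0,"ay":0,"gripper":40,"dx":0,"dy":0,"dz":-15,"az":0}
    - {"ax":0,"ay":0,"gripper":40,"dx":0,"dy":0,"dz":-30,"az":0}
    - {"ax":0,"ay":0,"gripper":40,"dx":0,"dy":0,"dz":-55,"az":0}
    - {"ax":0,"ay":0,"gripper":40,"dx":0,"dy":0,"dz":-80,"az":0}

```text
time: 3.9
position: [547.1, 340.3, 144.9]
tool_rot: [[0.136, 0.991, 0.0], [0.991, -0.136, 0.0], [0.0, 0.0, -1.0]]
force: [-0.8, 0.3, -3.2]
width: 48.1
```

Run:
```python
from h import *
delta([547,340,160],-.134)
a=optics.capture("wrist");b=optics.capture("side")
o=np.vstack([a["img"][150:350,120:520],cv2.resize(b["img"][200:360,200:400],(400,320),interpolation=3)])
cv2.imwrite("pics/g.png",o[:,:,::-1])
```

```text
t 3.9 pos [547.1 340.3 144.9] q6 0.62 F [-0.8  0.3 -3.2] w 48.1
d [ -0.3  -0.  -15.1] a [ 0.02 -0.01 -0.15]
```

View pics/g.png

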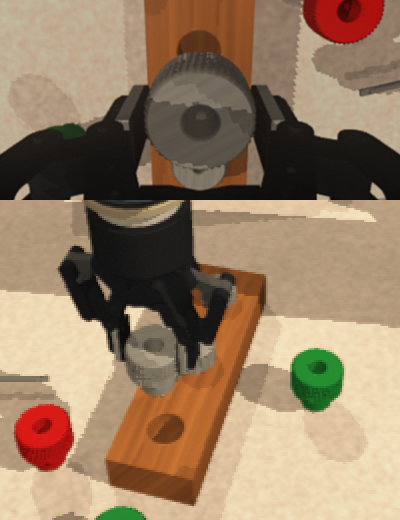

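The bush is held upright in the pads (wrist crop collar centre (200,108), side crop (152,350)), and the other two bushes are still in the stand. Moving to the jig.

>>> move_arm:
  rows:
    - {"ax":0,"ay":0,"gripper":40,"dx":-40,"dy":0,"dz":-40,"az":0}
    - {"ax":0,"ay":0,"gripper":40,"dx":-100,"dy":9,"dz":-50,"az":0}
    - {"ax":0,"ay":0,"gripper":40,"dx":-160,"dy":18,"dz":-50,"az":0}
    - {"ax":0,"ay":0,"gripper":40,"dx":-220,"dy":26,"dz":-50,"az":0}
    - {"ax":0,"ay":0,"gripper":40,"dx":-280,"dy":30,"dz":-50,"az":0}

```text
time: 4.62
position: [538.2, 56.9, 192.9]
tool_rot: [[0.136, 0.991, -0.0], [0.991, -0.136, -0.0], [-0.0, -0.0, -1.0]]
force: [2.4, -0.1, -3.6]
width: 48.0
```

```bash
python3 -c "
from h import *
delta([526,-206,190],-.134)"
```

```text
t 4.625 pos [538.2  56.9 192.9] q6 0.16 F [ 2.4 -0.1 -3.6] w 48.0
d [-262.1   23.7    2.9] a [-0.01  0.   -0.15]
```

>>> move_arm:
  rows:
    - {"ax":0,"ay":0,"gripper":40,"dx":-55,"dy":5,"dz":0,"az":0}
    - {"ax":0,"ay":0,"gripper":40,"dx":-110,"dy":10,"dz":0,"az":0}
    - {"ax":0,"ay":0,"gripper":40,"dx":-165,"dy":15,"dz":0,"az":0}
    - {"ax":0,"ay":0,"gripper":40,"dx":-220,"dy":20,"dz":0,"az":0}
    - {"ax":0,"ay":0,"gripper":40,"dx":-255,"dy":24,"dz":0,"az":0}

```text
time: 5.25
position: [527.0, -199.3, 192.8]
tool_rot: [[0.138, 0.99, -0.0], [0.99, -0.138, 0.0], [-0.0, -0.0, -1.0]]
force: [0.6, -0.1, -4.1]
width: 47.9
```

Run:
```python
from h import *
delta([526,-206,190],-.134)
s=bot.get_state()
for n in("wrist","top","side"):
    c=optics.capture(n)
    P=cloud(c);save(c,n+"_j.png")
    top=s["position"][2]+1.8
    # held collar
    L=(P-s["position"])@s["tool_rot"]
    m=(abs(P[...,2]-top)<1.5+2*(n!="wrist"))&(np.hypot(L[...,0],L[...,1])<30);Q=L[m]
    if m.sum()>10: print(n,"collar tool xy",m.sum(),cv2.minEnclosingCircle(Q[:,:2].astype(np.float32)),(Q.min(0)+Q.max(0))/2)
    m=(abs(P[...,2]-88)<3)&(np.hypot(P[...,0]-526,P[...,1]+206)<40);Q=P[m]
    if m.sum()>10: print(n,"boss",m.sum(),cv2.minEnclosingCircle(Q[:,:2].astype(np.float32)),Q.min(0),Q.max(0))
```

```text
t 5.25 pos [ 527.  -199.3  192.8] q6 -0.31 F [ 0.6 -0.1 -4.1] w 47.9
d [-6.8 -0.1  2.8] a [-0.03  0.   -0.24]
wrist collar tool xy 7602 ((4.443691253662109, -0.022047797217965126), 28.561813354492188) [ 0.38380989 -0.04549372 -1.79279443]
wrist boss 2187 ((524.9771118164062, -206.57960510253906), 32.622283935546875) [ 492.39041188 -217.85645931   85.05811225] [ 557.48291578 -174.42052603   90.73658404]
top boss 31 ((531.5672607421875, -183.74911499023438), 18.201770782470703) [ 514.42489574 -190.08837599   85.24713564] [ 549.16943091 -175.72511057   90.8605574 ]
side collar tool xy 150 ((3.0482585430145264, 0.3585101366043091), 28.402372360229492) [ 0.32306575  0.76583791 -1.61940249]
side boss 200 ((522.1341552734375, -206.76126098632812), 36.10659408569336) [ 492.36394866 -241.34605249   85.01074925] [ 557.27608667 -170.6670411    90.97925617]
```

View pics/wrist_j.png

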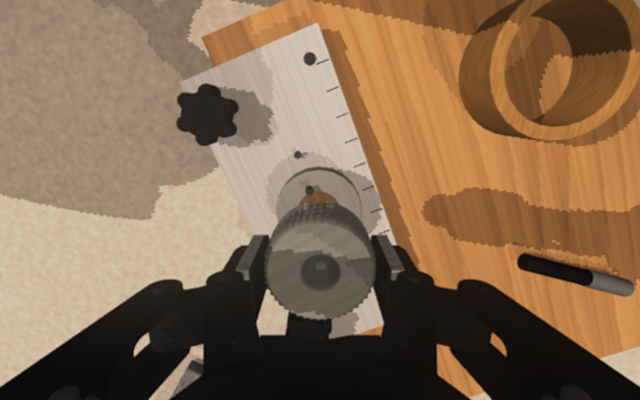

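The wrist view shows the held collar at (320,265) upright, with the boss behind it at (320,200). The boss measures about (525.4, -206.4).

>>> move_arm:
  rows:
    - {"ax":0,"ay":0,"gripper":40,"dx":-7,"dy":-0.5,"dz":10,"az":0}
    - {"ax":0,"ay":0,"gripper":40,"dx":-7,"dy":-0.5,"dz":30,"az":0}
    - {"ax":0,"ay":0,"gripper":40,"dx":-7,"dy":-0.5,"dz":45,"az":0}
    - {"ax":0,"ay":0,"gripper":40,"dx":-7,"dy":-0.5,"dz":45,"az":0}
    - {"ax":0,"ay":0,"gripper":40,"dx":-7,"dy":-0.5,"dz":45,"az":0}

```text
time: 6.02
position: [526.5, -203.8, 148.7]
tool_rot: [[0.136, 0.991, 0.001], [0.991, -0.136, -0.0], [-0.0, 0.001, -1.0]]
force: [-0.6, -0.4, -2.1]
width: 47.7
```

```bash
python3 -c "
from h import *
delta([525.4,-206.3,130],-.134)"
```

```text
t 6.025 pos [ 526.5 -203.8  148.7] q6 -0.32 F [-0.6 -0.4 -2.1] w 47.7
d [-2.6 -0.8 18.7] a [ 0.03  0.01 -0.13]
```

>>> move_arm:
  rows:
    - {"ax":0,"ay":0,"gripper":40,"dx":-2.6,"dy":-0.8,"dz":2,"az":0}
    - {"ax":0,"ay":0,"gripper":40,"dx":-2.6,"dy":-0.8,"dz":6,"az":0}
    - {"ax":0,"ay":0,"gripper":40,"dx":-2.6,"dy":-0.8,"dz":10,"az":0}
    - {"ax":0,"ay":0,"gripper":40,"dx":-2.6,"dy":-0.8,"dz":14,"az":0}
    - {"ax":0,"ay":0,"gripper":40,"dx":-2.6,"dy":-0.8,"dz":18,"az":0}

```text
time: 6.65
position: [525.0, -206.4, 130.0]
tool_rot: [[0.136, 0.991, -0.0], [0.991, -0.136, 0.0], [0.0, -0.0, -1.0]]
force: [0.4, -0.8, -3.7]
width: 47.7
```

```bash
python3 -c "
from h import *
delta([525.4,-206.3,117],-.134)"
```

```text
t 6.65 pos [ 525.  -206.4  130. ] q6 -0.32 F [ 0.4 -0.8 -3.7] w 47.7
d [ 0.1  0.4 13. ] a [-0.01 -0.   -0.15]
```

The foot is about 8 mm into the hole with no side force. Lowering onto the pins.

>>> move_arm:
  rows:
    - {"ax":0,"ay":0,"gripper":40,"dx":0,"dy":0,"dz":4,"az":0}
    - {"ax":0,"ay":0,"gripper":40,"dx":0,"dy":0,"dz":8,"az":0}
    - {"ax":0,"ay":0,"gripper":40,"dx":0,"dy":0,"dz":11,"az":0}
    - {"ax":0,"ay":0,"gripper":40,"dx":0,"dy":0,"dz":13,"az":0}
    - {"ax":0,"ay":0,"gripper":40,"dx":0,"dy":0,"dz":13,"az":0}

```text
time: 7.28
position: [525.2, -206.5, 118.7]
tool_rot: [[0.136, 0.991, 0.0], [0.991, -0.136, -0.0], [-0.0, 0.0, -1.0]]
force: [-6.4, 3.2, 14.8]
width: 48.0
```

```bash
python3 -c "
from h import *
delta([525.4,-206.3,112],-.134)"
```

```text
t 7.275 pos [ 525.2 -206.5  118.7] q6 -0.32 F [-6.4  3.2 14.8] w 48.0
d [0.2 0.2 6.7] a [ 0.02  0.01 -0.15]
```

Collar is resting on the pins (z 118.7, as predicted). Turning under light push.

>>> move_arm:
  rows:
    - {"ax":0,"ay":0,"gripper":40,"dx":0,"dy":0,"dz":1,"az":5}
    - {"ax":0,"ay":0,"gripper":40,"dx":0,"dy":0,"dz":1,"az":10}
    - {"ax":0,"ay":0,"gripper":40,"dx":0,"dy":0,"dz":1,"az":15}
    - {"ax":0,"ay":0,"gripper":40,"dx":0,"dy":0,"dz":1,"az":20}
    - {"ax":0,"ay":0,"gripper":40,"dx":0,"dy":0,"dz":1,"az":25}

```text
time: 7.9
position: [526.4, -207.1, 118.7]
tool_rot: [[0.544, 0.839, 0.004], [0.839, -0.544, -0.002], [0.0, 0.004, -1.0]]
force: [-2.4, 0.6, 18.3]
width: 48.5
```

```bash
python3 -c "
from h import *
delta([525.4,-206.3,112],-.134);print(bot.get_state()['wrist_torque'])"
```

```text
t 7.9 pos [ 526.4 -207.1  118.7] q6 0.12 F [-2.4  0.6 18.3] w 48.5
d [ 0.1 -1.3  6.7] a [  0.24   0.04 -25.28]
[0.14850314 0.6173226  0.23403019]
```

>>> move_arm:
  rows:
    - {"ax":0,"ay":0,"gripper":40,"dx":0,"dy":0,"dz":0.5,"az":5}
    - {"ax":0,"ay":0,"gripper":40,"dx":0,"dy":0,"dz":0.5,"az":10}
    - {"ax":0,"ay":0,"gripper":40,"dx":0,"dy":0,"dz":0.5,"az":15}
    - {"ax":0,"ay":0,"gripper":40,"dx":0,"dy":0,"dz":0.5,"az":20}
    - {"ax":0,"ay":0,"gripper":40,"dx":0,"dy":0,"dz":0.5,"az":25}

```text
time: 8.52
position: [526.7, -207.3, 118.7]
tool_rot: [[0.848, 0.531, 0.005], [0.531, -0.848, -0.003], [0.002, 0.005, -1.0]]
force: [-2.8, -0.5, 21.9]
width: 47.6
```

```bash
python3 -c "
from h import *
delta([525.4,-206.3,112],-.134);print(bot.get_state()['wrist_torque'])"
```

```text
t 8.525 pos [ 526.7 -207.3  118.7] q6 0.55 F [-2.8 -0.5 21.9] w 47.6
d [-0.6 -1.6  6.6] a [ 3.100e-01 -2.000e-02 -5.028e+01]
[0.10612575 0.56757089 0.22179216]
```

>>> move_arm:
  rows:
    - {"ax":0,"ay":0,"gripper":40,"dx":0,"dy":0,"dz":0,"az":5}
    - {"ax":0,"ay":0,"gripper":40,"dx":0,"dy":0,"dz":0,"az":10}
    - {"ax":0,"ay":0,"gripper":40,"dx":0,"dy":0,"dz":0,"az":15}
    - {"ax":0,"ay":0,"gripper":40,"dx":0,"dy":0,"dz":0,"az":20}
    - {"ax":0,"ay":0,"gripper":40,"dx":0,"dy":0,"dz":0,"az":25}

```text
time: 9.15
position: [526.8, -207.4, 118.6]
tool_rot: [[0.992, 0.123, 0.005], [0.123, -0.992, -0.003], [0.004, 0.003, -1.0]]
force: [-2.7, -0.3, 20.6]
width: 48.1
```

```bash
python3 -c "
from h import *
delta([525.4,-206.3,112],-.134);print(bot.get_state()['wrist_torque'])"
```

```text
t 9.15 pos [ 526.8 -207.4  118.6] q6 0.99 F [-2.7 -0.3 20.6] w 48.1
d [-1.3 -1.3  6.6] a [  0.34  -0.09 -75.28]
[0.0295557  0.52676422 0.26990871]
```

>>> move_arm:
  rows:
    - {"ax":0,"ay":0,"gripper":40,"dx":0,"dy":0,"dz":0,"az":5}
    - {"ax":0,"ay":0,"gripper":40,"dx":0,"dy":0,"dz":0,"az":10}
    - {"ax":0,"ay":0,"gripper":40,"dx":0,"dy":0,"dz":0,"az":15}
    - {"ax":0,"ay":0,"gripper":40,"dx":0,"dy":0,"dz":0,"az":20}
    - {"ax":0,"ay":0,"gripper":40,"dx":0,"dy":0,"dz":0,"az":25}

```text
time: 9.78
position: [525.4, -207.0, 116.3]
tool_rot: [[0.951, -0.309, 0.001], [-0.309, -0.951, -0.001], [0.002, 0.001, -1.0]]
force: [-0.5, -2.9, -2.3]
width: 48.0
```

```bash
python3 -c "
from h import *
delta([525.4,-206.3,112],-.134);print(bot.get_state()['wrist_torque'])"
```

```text
t 9.775 pos [ 525.4 -207.   116.3] q6 1.43 F [-0.5 -2.9 -2.3] w 48.0
d [-0.2 -0.6  4.3] a [ 1.1000e-01 -2.0000e-02 -1.0031e+02]
[-0.69114579  0.15622101  0.06287754]
```

Dropped into the keyways. Pressing down.

>>> move_arm:
  rows:
    - {"ax":0,"ay":0,"gripper":40,"dx":0,"dy":0,"dz":1,"az":0}
    - {"ax":0,"ay":0,"gripper":40,"dx":0,"dy":0,"dz":2,"az":0}
    - {"ax":0,"ay":0,"gripper":40,"dx":0,"dy":0,"dz":3,"az":0}
    - {"ax":0,"ay":0,"gripper":40,"dx":0,"dy":0,"dz":4,"az":0}
    - {"ax":0,"ay":0,"gripper":40,"dx":0,"dy":0,"dz":5,"az":0}

```text
time: 10.4
position: [525.5, -207.0, 112.1]
tool_rot: [[0.952, -0.305, 0.001], [-0.305, -0.952, -0.001], [0.002, 0.001, -1.0]]
force: [-7.2, -2.1, 21.0]
width: 47.8
```

```bash
python3 -c "
from h import *
delta([525.4,-206.3,112],-.134);print(bot.get_state()['wrist_torque'])"
```

```text
t 10.4 pos [ 525.5 -207.   112.1] q6 1.42 F [-7.2 -2.1 21. ] w 47.8
d [-0.3 -0.6  0.1] a [ 1.1000e-01 -3.0000e-02 -1.0006e+02]
[-0.40974614  1.21205694  0.0047219 ]
```

>>> move_arm:
  rows:
    - {"ax":0,"ay":0,"gripper":40,"dx":-0.5,"dy":0,"dz":0.5,"az":0}
    - {"ax":0,"ay":0,"gripper":40,"dx":-0.5,"dy":0,"dz":1,"az":0}
    - {"ax":0,"ay":0,"gripper":40,"dx":-0.5,"dy":0,"dz":1.5,"az":0}
    - {"ax":0,"ay":0,"gripper":40,"dx":-0.5,"dy":0,"dz":1.5,"az":0}
    - {"ax":0,"ay":0,"gripper":40,"dx":-0.5,"dy":0,"dz":1.5,"az":0}

```text
time: 11.02
position: [525.5, -207.0, 112.0]
tool_rot: [[0.952, -0.305, 0.003], [-0.305, -0.952, -0.002], [0.003, 0.001, -1.0]]
force: [-8.2, -0.8, 27.7]
width: 47.9
```

Run:
```python
from h import *
delta([525.4,-206.3,112],-.134);s=bot.get_state();print(s['wrist_torque'])
a=optics.capture("wrist");b=optics.capture("side");P=cloud(a)
# collar top / boss plate heights near hole, wrist view
L=(P-s["position"])@s["tool_rot"];m=(np.hypot(L[...,0],L[...,1])<23)&(np.hypot(L[...,0],L[...,1])>12)&(P[...,2]>105)&(P[...,2]<130)
print("top z",np.median(P[m][:,2]))
o=np.vstack([a["img"][150:330,120:520],cv2.resize(b["img"][85:165,265:365],(400,320),interpolation=3)])
cv2.imwrite("pics/e.png",o[:,:,::-1])
```

```text
t 11.025 pos [ 525.5 -207.   112. ] q6 1.42 F [-8.2 -0.8 27.7] w 47.9
d [-0.3 -0.6  0. ] a [ 2.0000e-01 -9.0000e-02 -1.0006e+02]
[-0.18114036  1.36862414  0.00794131]
top z 113.6908868205702
```

View pics/e.png

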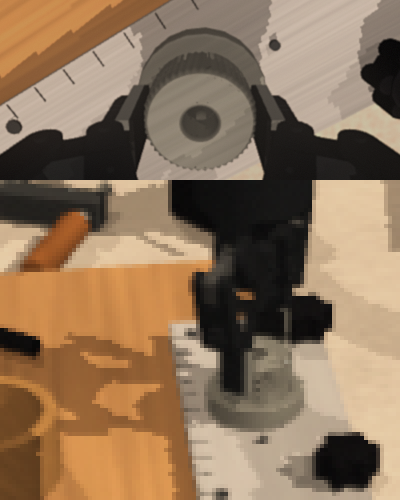

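The collar sits flat on the boss: side crop, collar (262,370) directly on the boss rim with no gap, and top at z 113.7 against 114 expected. Firming up the push.

>>> move_arm:
  rows:
    - {"ax":0,"ay":0,"gripper":40,"dx":-0.4,"dy":0,"dz":0.7,"az":0}
    - {"ax":0,"ay":0,"gripper":40,"dx":-0.7,"dy":0,"dz":1.4,"az":0}
    - {"ax":0,"ay":0,"gripper":40,"dx":-0.7,"dy":0,"dz":2,"az":0}
    - {"ax":0,"ay":0,"gripper":40,"dx":-0.7,"dy":0,"dz":2,"az":0}
    - {"ax":0,"ay":0,"gripper":40,"dx":-0.7,"dy":0,"dz":2,"az":0}

```text
time: 11.75
position: [525.5, -207.0, 111.9]
tool_rot: [[0.952, -0.305, 0.005], [-0.305, -0.952, -0.003], [0.005, 0.001, -1.0]]
force: [-12.7, 2.2, 46.1]
width: 48.1
```

Run:
```python
from h import *
delta([525.4,-206.3,112],-.134);s=bot.get_state();print(s['wrist_torque'])
a=optics.capture("wrist");P=cloud(a)
L=(P-s["position"])@s["tool_rot"];r=np.hypot(L[...,0],L[...,1]);m=(r<23)&(r>12)&(P[...,2]>105)&(P[...,2]<130)
print("top z",np.median(P[m][:,2]))
```

```text
t 11.75 pos [ 525.5 -207.   111.9] q6 1.42 F [-12.7   2.2  46.1] w 48.1
d [-0.3 -0.6 -0.1] a [   0.31   -0.17 -100.06]
[0.24800946 2.16986503 0.05958549]
top z 113.68198585204365
```

```bash
python3 -c "
from h import *
print(bot.sign_off());s=bot.get_state();print(s['position'],s['force'],s['width'])"
```

```text
the job is handed in; nothing more can be done
None
the job is handed in; nothing more can be done
```

I took the largest bush from the stand and lowered its shank into the jig hole. I then turned the collar about 100° under light push until the keyways dropped over the pins. I handed the job in at about 12 s, still gripping the collar (finger opening 48 mm) and pressing down with 46 N.

**Fully home:** The tool came down 6.8 mm from resting on the pins, against the 7 mm expected. The collar top measured z 113.7 mm, against 114 mm when flat. Raising the push from 21 N to 46 N moved it only 0.2 mm, and the side view shows no gap.

**What was slightly off:** A side force of about 13 N remains, and the tool tilts about 0.3° under the push. The finger opening reads 48 mm on a 50 mm collar, which I took to be sensor offset or knurling.

**Other bushes:** I left the other two in the stand. They were still there in the picture after the lift, and I did not look again afterwards.

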